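Support the model jet's tail in its building jig

TASK

On the jig that holds the winged model jet, slide the tail support (the carriage with the round grip post) along its rail fully home against the stop bar, so that its fork sits under the jet's tail; then let go. Leave the tail support of the other jig, the one holding the finned rocket, where it is.

Things in the scene. Friction and masses are not known exactly. Their poses are not given: they have to be found in the camera images.
- jet_jig: Fixed jig: plywood base 330 x 90 x 10 mm, rail along its middle. Origin: under the middle of its rear (robot-side) edge; x along the rail, away from the robot within 0.2 rad, z up. A clamp at its far end holds a grey model jet: 170 mm long, 120 mm span, tail towards the robot, fin top about 120 mm up. A dark steel stop bar, 76 mm wide, top 40 mm up, lies across it at x = 220 to 232 mm.
- jet_grip (a point): Centre of the top of the grip post on the jet jig's tail support, axes as the jig's. Round upright steel post, 20 mm thick, top 85 mm above the table, free for 49 mm below that. It stands near the rear of the sliding aluminium support (90 x 44 mm, top 36 mm up), 75 mm behind its front edge; a fork 34 mm wide, 93 mm high, stands 65 mm in front of the post.
- jet_support (a joint): Position of the jet jig's tail support along its rail, m: grows along the jig's x, away from the robot; 0 at the rear end, 0.120 when its front edge meets the stop bar (a rigid stop). Starts between 0.01 and 0.04. Slides only along the rail with about 3 N of friction and stays where it is left.
- rocket_grip (a point): The same point on the other, identical jig, which holds a wingless grey rocket (170 mm long, 24 mm thick, four small fins at its tail). The jigs stand side by side, rear ends 0.26 m or more apart, either one on the left. This support must be left alone.

How it is judged:
At the end, for the whole second after the job is handed in: The jet jig's tail support stands at the stop bar (within 12 mm), at rest, and the rocket jig's tail support is within 10 mm of where it began (value of joint jet_support above 0.108 m and velocity of joint jet_support below 0.01 m/s and distance of rocket_grip from where it was at the start of the episode below 0.01 m); the robot touches nothing.
It fails at once if the rocket jig's tail support is moved by more than 10 mm (distance of rocket_grip from where it was at the start of the episode above 0.01 m).
It also fails if it takes over 27 s, if anything falls off the work surface, if the arm or the gripper's body presses on something with over 40 N, if the wrist force passes 120 N, or if a joint passes its speed limit or range.

ROBOT

A 7-joint arm with a two-finger parallel gripper is mounted at the origin on the work surface. World frame = base frame: x ahead of the robot, y to its left, z up, the work surface at z = 0. Lengths are in m, angles in rad, forces in N, time in s.
With the tool pointing down it reaches from about 0.425 to 0.825 m from the base axis. Payload 3.6 kg.
Tool frame: the origin (TCP) lies midway between the tips of the shut fingers; the grasp point (between the pads) lies 19 mm behind it (manip.tcp_to_grasp is the distance from the TCP to the grasp point, in m); z points along the fingers, y is the line along which they close (so a half turn about z gives the same grasp; the last joint's range is limited). The gripper opens to 93 mm and grips with 3 to 60 N. Pads are 15 mm wide; open, the fingers measure 128 mm over their backs; the gripper's body (75 mm by 188 mm) begins 65 mm behind the grasp point.
Start: joints at [-1.204, 0.615, -0.013, 1.423, 0.008, 1.103, -0.04], TCP at [0.249, 0.6, 0.219] pointing down, gripper open.
Joint ranges: [-3.12, 3.12], [-0.3, 2.06], [-1.34, 1.32], [0.26, 2.42], [-1.36, 4.5], [0.01, 1.98], [-2.84, 2.84]. Speed limits (rad/s): [2.79, 2.79, 3.14, 3.14, 3.14, 3.14, 3.14].

INTERFACE

Orientations are given as a rotation vector (axis times angle).
In Python, from station import manip, vision, monitor gives the robot as it stands (manip), with the cameras (vision) and the readings (monitor).
- The arm moves only by the tool inch_along, called after "Emit:" by a JSON object that holds its "api" and its "payload". Schema: {"type":"object","properties":{"segments":{"type":"array","items":{"type":"array","items":{"type":"array","items":{"type":"number"},"minItems":6,"maxItems":6},"minItems":1,"maxItems":12},"minItems":1,"maxItems":1},"aperture":{"type":"number"},"grip_n":{"type":"number"},"only":{"type":"string"},"quiet":{"type":"boolean"},"lines":{"type":"string"}},"required":["segments"],"additionalProperties":false}. segments is a list that holds a single list of rows (three levels of brackets), with 1 to 12 rows, each of 6 numbers: dx, dy, dz in fractions of the full range, 1 being 0.6 m, then a rotation vector rx, ry, rz in a scale on which 1.0 is 180 degrees; each row is the pose to reach, as a shift and turn from the pose commanded when the call began, along the tool's axes at that moment; what a row does not reach only later rows make up. A row lasts 1/10 s, in which the tool goes at most 0.05 m and 0.15 rad, less where a joint would pass 70% of its speed; a pose out of reach is approached as far as the arm can. aperture is the finger opening in m, set as the call begins (left out keeps the last). The fingers move at their own pace and stop on an object; grip_n is the grip in N (left out, the last holds). Time passes only in rows, so rows that do not move let the fingers close. The tool returns the time, the measured TCP pose, the force, the opening and the grip force at its end. only (a regular expression) keeps the lines of the reply that match it, lines (a string "A,B") keeps lines A to B, and quiet returns only ok. Shift and turn numbers lie between -1 and 1, and a call with a number outside is refused. Input that does not fit is refused with a message, and nothing moves.
- monitor.get_obs(): the state, without advancing time (a new reading comes with each control period).
- vision.read_camera(name): name is "scene" or "top"; returns a dict with "img" (384x512x3 uint8, blue, green, red), "camera_matrix" (3x3 intrinsics, pixels), "dist_coeffs" ([k1, k2, p1, p2, k3] as OpenCV has them; the pictures are not rectified), "rvec" (rotation vector, rad) and "tvec" (3), from world to camera coordinates, as OpenCV has them. Camera axes: x right, y down, z forward; pixel columns grow to the right and rows downward; lengths in m; the calibration is good to about 2 mm. A picture is of the moment at which its call begins. There is no depth.
- manip.hand_in(): hands the job in; it is judged then, once.
The state is a dict: "time_s": time; "qpos": joint angles; "dq": joint speeds; "tau": joint torques, N m; "eef_pos": TCP position; "tool_rot": TCP orientation; "force": force on the tool from outside, world axes, zero at the start; "wrist_torque": the same for the moment, N m; "gripper_width": finger opening in m; "grip_force": force on a finger pad.
Only numpy, scipy, OpenCV 4.12 (cv2) and the standard library are available. Lean on these libraries where they do the work, as an engineer would, in place of code of your own. Each camera call takes 0.05 s, during which the arm holds its last target. There are 200 camera calls.

## Working session

There is one attempt and no reset: what is moved stays moved. The work goes in short steps, Python scripts to look and compute and a tool call to move; the robot and the scene stay as the last step left them, time stands still between calls to the robot, and variables do not carry over. Pictures are saved under pics/ and viewed, at most 10 in all, crops included, and the job is handed in when it is done.

```bash
mkdir -p pics; cat > h.py <<'E'
import numpy as np, cv2
from station import manip, vision, monitor
def cam(n):
    c=vision.read_camera(n); R=cv2.Rodrigues(np.array(c["rvec"],float))[0]
    return c,R
def ray(c,uv):
    R=cv2.Rodrigues(np.array(c["rvec"],float))[0]; t=np.array(c["tvec"],float).ravel()
    p=cv2.undistortPoints(np.array([[uv]],float),np.array(c["camera_matrix"]),np.array(c["dist_coeffs"]))[0,0]
    d=R.T@np.array([p[0],p[1],1]); return -R.T@t,d/np.linalg.norm(d)
def atz(c,uv,z):
    o,d=ray(c,uv); return o+d*(z-o[2])/d[2]
def tri(c1,a,c2,b):
    o1,d1=ray(c1,a);o2,d2=ray(c2,b)
    s=np.linalg.lstsq(np.c_[d1,-d2],o2-o1,rcond=None)[0]
    p,q=o1+s[0]*d1,o2+s[1]*d2; return (p+q)/2,np.linalg.norm(p-q)
E
python3 - <<'E'
from h import *
import pickle
d={}
for n in("scene","top"):
    c,R=cam(n); d[n]=c; cv2.imwrite(f"pics/{n}0.png",cv2.resize(c["img"],(800,600),interpolation=cv2.INTER_CUBIC))
    print(n,-R.T@np.ravel(c["tvec"]),R[2])
pickle.dump(d,open("c0.pkl","wb"))
o=monitor.get_obs();print(o["time_s"],o["eef_pos"],o["tool_rot"],o["qpos"])
E
```

```text
scene [0.77431864 0.31371279 0.5886893 ] [-0.51379349 -0.44108846 -0.73583777]
top [ 0.29134058 -0.00474258  0.82533998] [ 0.16779266 -0.01641167 -0.98568569]
0.1 [0.24912712 0.59960246 0.21761376] [-0.61434754 -3.08051875  0.00352711] [-1.20350636  0.61581097 -0.01260071  1.42471086  0.00810095  1.10340381
 -0.04035747]
```

View pics/scene0.png

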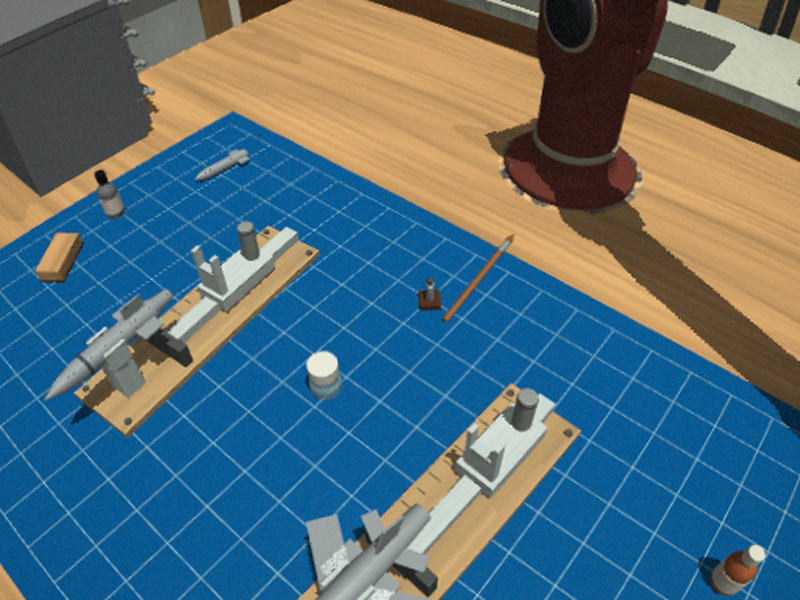

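View pics/top0.png

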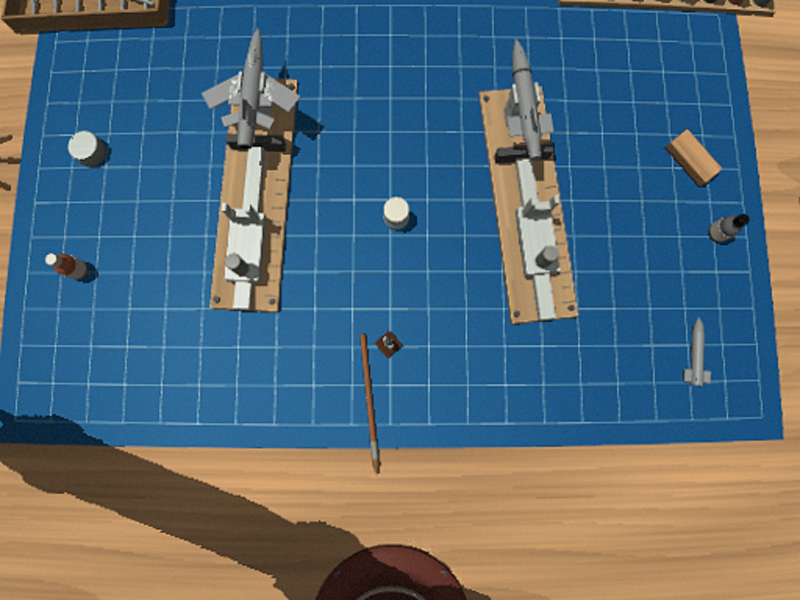

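The scene view shows the jet jig nearest the camera, with its post top at (528,397). In the top view the jet jig is on the left, with its post top at (235,261), rear base corners at (211,308) and (279,311), and far right corner at (298,80).

```bash
python3 - <<'E'
from h import *
import pickle
from scipy.spatial.transform import Rotation as Ro
d=pickle.load(open("c0.pkl","rb"));k=.64;s,t=d["scene"],d["top"]
P=lambda a:np.array(a)*k
p,e=tri(s,P((528,397)),t,P((235,260)));print("grip",p,e)
print("at z85",atz(s,P((528,397)),.085),atz(t,P((235,260)),.085))
a,b,c=[atz(t,P(x),.01) for x in((211,308),(279,311),(298,80))]
print(a,b,c,"yaw",np.arctan2(*(c-b)[1::-1]), np.arctan2(*(a-b)[1::-1])-np.pi/2)
yaw=np.arctan2(*(c-b)[1::-1])
r=(a+b)/2; u=np.array([np.cos(yaw),np.sin(yaw)]); print("grip in jig x,y",(p-r)[:2]@u,(p-r)[:2]@np.array([-u[1],u[0]]))
# stop bar tips, rail
print("rocket", atz(t,P((547,254)),.085))
o=monitor.get_obs();R=Ro.from_rotvec(o["tool_rot"]).as_matrix();print(R.round(3))
E
```

```text
grip [0.44728075 0.18966304 0.07980753] 0.0029454115201348434
at z85 [0.44977669 0.19213709 0.085     ] [0.44689286 0.18701153 0.085     ]
[0.39824967 0.23563354 0.01      ] [0.39440699 0.14544869 0.01      ] [0.72226222 0.1304595  0.01      ] yaw -0.04568712289005734 -0.04258320197903376
grip in jig x,y 0.050939353785479834 0.001449899246987006
rocket [ 0.45451264 -0.19127749  0.085     ]
[[-0.923  0.384 -0.001]
 [ 0.384  0.923 -0.002]
 [-0.    -0.002 -1.   ]]
```

```bash
python3 - <<'E'
import pickle,cv2
d=pickle.load(open("c0.pkl","rb"))
import numpy as np
a=cv2.resize(d["scene"]["img"][235:325,270:390],(480,360),interpolation=cv2.INTER_CUBIC)
b=cv2.resize(d["top"]["img"][125:205,120:200],(320,320),interpolation=cv2.INTER_CUBIC)
o=np.zeros((360,800,3),np.uint8);o[:,:480]=a;o[:320,480:]=b;cv2.imwrite("pics/crop.png",o)
E
```

```text
(no output)
```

View pics/crop.png

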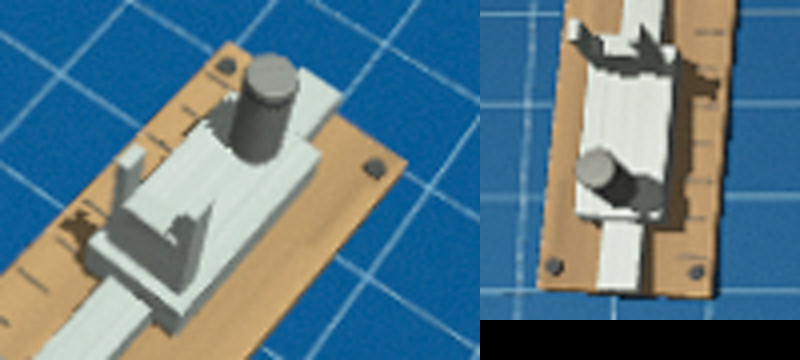

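The crop gives the post top at about (528.5,396) in the scene view and (233.6,261) in the top view. That puts the grip at about (0.446, 0.189, 0.082), with jig yaw -0.045 and about 94 mm left to travel. I'll move above the post at the current height with the fingers closing across the rail.

The rows are not in the units I measure in: shifts go in shares of 0.6 m and turns go in shares of 180 degrees. I convert before sending: -0.34 m / 0.6 = -0.5667, -0.15 m / 0.6 = -0.25, -0.35 rad / 3.1416 = -0.1114.

Emit:
{"api": "inch_along", "payload": {"segments": [[[-0.05,-0.05,0,0,0,-0.0095],[-0.1,-0.0917,0,0,0,-0.0223],[-0.15,-0.1333,0,0,0,-0.0318],[-0.2,-0.1833,0,0,0,-0.0414],[-0.25,-0.225,0,0,0,-0.0509],[-0.3,-0.2667,0,0,0,-0.0605],[-0.35,-0.3167,0,0,0,-0.07],[-0.4,-0.3583,0,0,0,-0.0796],[-0.45,-0.4,0,0,0,-0.0891],[-0.5,-0.45,0,0,0,-0.0987],[-0.55,-0.4917,0,0,0,-0.1082],[-0.5667,-0.5067,0,0,0,-0.1114]]], "aperture": 0.09}}

```text
time_s: 1.3
eef_pos: [0.4484, 0.1839, 0.2184]
tool_rot: [0.079, 3.14, -0.004]
force: [0.7, -0.6, 0.3]
gripper_width: 0.09
grip_force: 0.0
```

Emit:
{"api": "inch_along", "payload": {"segments": [[[0,0,0,0,0,0],[0,0,0,0,0,0],[0,0,0,0,0,0]]]}}

```text
time_s: 1.6
eef_pos: [0.4458, 0.1908, 0.2185]
tool_rot: [-0.064, -3.14, -0.001]
force: [-1.2, 1.5, 0.2]
gripper_width: 0.0901
grip_force: 0.0
```

```bash
python3 - <<'E'
from h import *
from scipy.spatial.transform import Rotation as Ro
o=monitor.get_obs();R=Ro.from_rotvec(o["tool_rot"]).as_matrix();print(R.round(3),R.T@(np.array([.446,.189,.05])-o["eef_pos"]))
for n in("scene","top"):
    c,_=cam(n);cv2.imwrite(f"pics/{n}1.png",c["img"])
E
```

```text
[[-0.999  0.041 -0.001]
 [ 0.041  0.999  0.001]
 [ 0.001  0.001 -1.   ]] [-0.00038064 -0.00191956  0.16851633]
```

View pics/scene1.png

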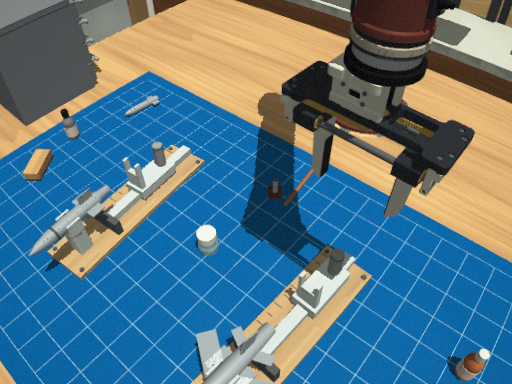

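The gripper stands open above the post, now at (337,255), with its fingers on either side of the rail. I'll descend.

Scaled: 0.165 m / 0.6 = 0.275, 0.155 m / 0.6 = 0.2583.

Emit:
{"api": "inch_along", "payload": {"segments": [[[0,-0.0033,0.05,0,0,0],[0,-0.0033,0.1,0,0,0],[0,-0.0033,0.15,0,0,0],[0,-0.0033,0.2,0,0,0],[0,-0.0033,0.2333,0,0,0],[0,-0.0033,0.2583,0,0,0],[0,-0.0033,0.275,0,0,0],[0,-0.0033,0.275,0,0,0],[0,-0.0033,0.275,0,0,0]]]}}

```text
time_s: 2.6
eef_pos: [0.4468, 0.1876, 0.054]
tool_rot: [0.068, 3.14, 0.001]
force: [0.7, -0.6, 0.4]
gripper_width: 0.0901
grip_force: 0.0
```

```bash
python3 - <<'E'
from h import *
for n in("scene","top"):
    c,_=cam(n);cv2.imwrite(f"pics/{n}2.png",c["img"])
E
```

```text
(no output)
```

View pics/scene2.png

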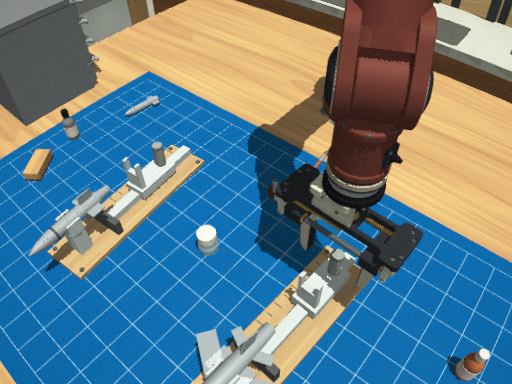

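The fingers are down on either side of the post, whose top at (337,255) is still in sight. I'll close with moderate force.

Emit:
{"api": "inch_along", "payload": {"segments": [[[0,0,0,0,0,0],[0,0,0,0,0,0],[0,0,0,0,0,0],[0,0,0,0,0,0],[0,0,0,0,0,0],[0,0,0,0,0,0],[0,0,0,0,0,0],[0,0,0,0,0,0],[0,0,0,0,0,0],[0,0,0,0,0,0]]], "aperture": 0.0, "grip_n": 15}}

```text
time_s: 3.7
eef_pos: [0.4468, 0.1907, 0.0536]
tool_rot: [0.064, 3.14, 0.007]
force: [0.1, 6.8, -3.0]
gripper_width: 0.0196
grip_force: 15.0
```

The post is gripped (19.6 mm opening). I'll slide it forward, which is tool -x.

Scaled: -0.085 m / 0.6 = -0.1417, -0.045 m / 0.6 = -0.075.

Emit:
{"api": "inch_along", "payload": {"segments": [[[-0.0083,0.0033,0,0,0,0],[-0.025,0.0033,0,0,0,0],[-0.0417,0.0033,0,0,0,0],[-0.0583,0.0033,0,0,0,0],[-0.075,0.0033,0,0,0,0],[-0.0917,0.0033,0,0,0,0],[-0.1083,0.0033,0,0,0,0],[-0.125,0.0033,0,0,0,0],[-0.1333,0.0033,0,0,0,0],[-0.1383,0.0033,0,0,0,0],[-0.1417,0.0033,0,0,0,0],[-0.1417,0.0033,0,0,0,0]]]}}

```text
time_s: 4.9
eef_pos: [0.5319, 0.1864, 0.0536]
tool_rot: [0.068, 3.141, 0.002]
force: [-1.1, 4.0, 0.6]
gripper_width: 0.0199
grip_force: 15.0
```

Scaled: -0.008 m / 0.6 = -0.0133, -0.006 m / 0.6 = -0.01.

Emit:
{"api": "inch_along", "payload": {"segments": [[[-0.0033,0,0,0,0,0],[-0.0067,0,0,0,0,0],[-0.01,0,0,0,0,0],[-0.0133,0,0,0,0,0],[-0.0133,0,0,0,0,0],[-0.0133,0,0,0,0,0]]]}}

```text
time_s: 5.5
eef_pos: [0.5396, 0.186, 0.0536]
tool_rot: [0.068, 3.141, 0.002]
force: [-2.0, 5.1, 0.5]
gripper_width: 0.0198
grip_force: 15.0
```

Emit:
{"api": "inch_along", "payload": {"segments": [[[-0.0017,0,0,0,0,0],[-0.0033,0,0,0,0,0],[-0.005,0,0,0,0,0],[-0.005,0,0,0,0,0]]]}}

```text
time_s: 5.9
eef_pos: [0.5419, 0.1859, 0.0536]
tool_rot: [-0.068, -3.14, -0.002]
force: [-2.6, 4.8, 0.6]
gripper_width: 0.0202
grip_force: 15.0
```

No stop contact yet, so I'll continue in small steps.

Scaled: -0.003 m / 0.6 = -0.005, -0.002 m / 0.6 = -0.0033.

Emit:
{"api": "inch_along", "payload": {"segments": [[[-0.0017,0,0,0,0,0],[-0.0033,0,0,0,0,0],[-0.005,0,0,0,0,0],[-0.005,0,0,0,0,0]]]}}

```text
time_s: 6.3
eef_pos: [0.5419, 0.1859, 0.0536]
tool_rot: [-0.066, -3.134, -0.0]
force: [-7.3, 5.0, 5.9]
gripper_width: 0.0196
grip_force: 15.0
```

Emit:
{"api": "inch_along", "payload": {"segments": [[[-0.0017,0,0,0,0,0],[-0.0033,0,0,0,0,0],[-0.005,0,0,0,0,0],[-0.005,0,0,0,0,0]]]}}

```text
time_s: 6.7
eef_pos: [0.5423, 0.1858, 0.0535]
tool_rot: [-0.066, -3.128, 0.001]
force: [-11.9, 3.6, 9.1]
gripper_width: 0.0195
grip_force: 15.0
```

```bash
python3 - <<'E'
from h import *
c,_=cam("top");cv2.imwrite("pics/top3.png",cv2.resize(c["img"][30:220,90:250],(640,600)[:1]+(560,) if 0 else (480,570),interpolation=cv2.INTER_CUBIC))
c,_=cam("scene");cv2.imwrite("pics/scene3.png",cv2.resize(c["img"][180:384,160:420],(780,600),interpolation=cv2.INTER_CUBIC))
E
```

```text
(no output)
```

View pics/scene3.png

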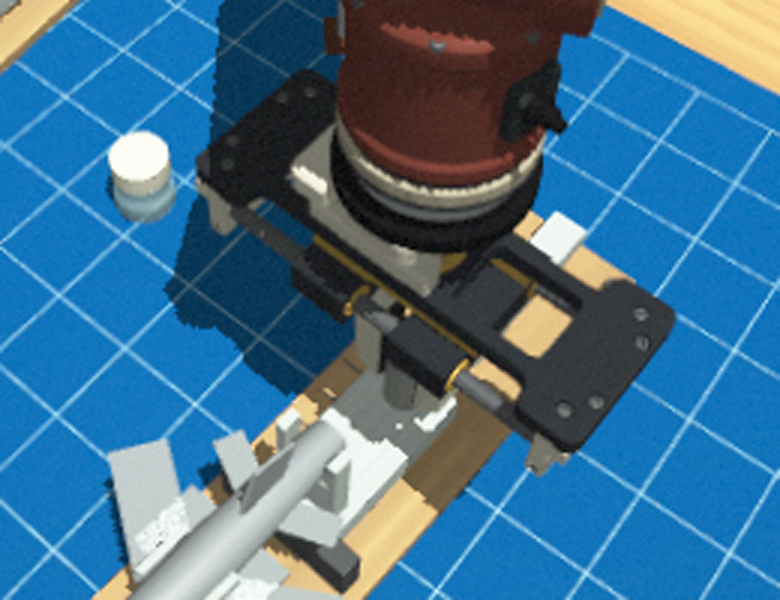

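The force is rising with no motion, so the support has met the stop after about 95 mm of travel. The picture shows the fork at (300-340,430-480) under the jet's tail, with the support's front edge at the stop bar (320,560). I'll relieve the push, open, and rise.

Scaled: 0.004 m / 0.6 = 0.0067, 0.002 m / 0.6 = 0.0033.

Emit:
{"api": "inch_along", "payload": {"segments": [[[0.0033,0,0,0,0,0],[0.0067,0,0,0,0,0],[0.0067,0,0,0,0,0]]]}}

```text
time_s: 7.1
eef_pos: [0.5424, 0.1858, 0.0535]
tool_rot: [-0.067, -3.137, -0.001]
force: [-5.5, 4.8, 2.7]
gripper_width: 0.0196
grip_force: 15.0
```

Emit:
{"api": "inch_along", "payload": {"segments": [[[0,0,0,0,0,0],[0,0,0,0,0,0],[0,0,0,0,0,0],[0,0,0,0,0,0],[0,0,0,0,0,0],[0,0,0,0,0,0],[0,0,0,0,0,0],[0,0,0,0,0,0],[0,0,0,0,0,0],[0,0,0,0,0,0]]], "aperture": 0.08}}

```text
time_s: 8.1
eef_pos: [0.5446, 0.1848, 0.0537]
tool_rot: [-0.069, -3.141, 0.0]
force: [-0.8, -0.3, 0.4]
gripper_width: 0.08
grip_force: 0.0
```

Emit:
{"api": "inch_along", "payload": {"segments": [[[0,0,-0.0167,0,0,0],[0,0,-0.05,0,0,0],[0,0,-0.1,0,0,0],[0,0,-0.15,0,0,0],[0,0,-0.2,0,0,0],[0.0333,0,-0.25,0,0,0],[0.0833,0,-0.2833,0,0,0],[0.1333,0,-0.3,0,0,0],[0.1333,0,-0.3,0,0,0],[0.1333,0,-0.3,0,0,0],[0.1333,0,-0.3,0,0,0]]]}}

```text
time_s: 9.2
eef_pos: [0.4655, 0.1879, 0.2336]
tool_rot: [0.07, 3.14, -0.0]
force: [1.0, 0.1, -0.6]
gripper_width: 0.08
grip_force: 0.0
```

```bash
python3 - <<'E'
from h import *
a,_=cam("scene");cv2.imwrite("pics/scene4.png",cv2.resize(a["img"][180:384,160:420],(780,600),interpolation=cv2.INTER_CUBIC))
E
```

```text
(no output)
```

View pics/scene4.png

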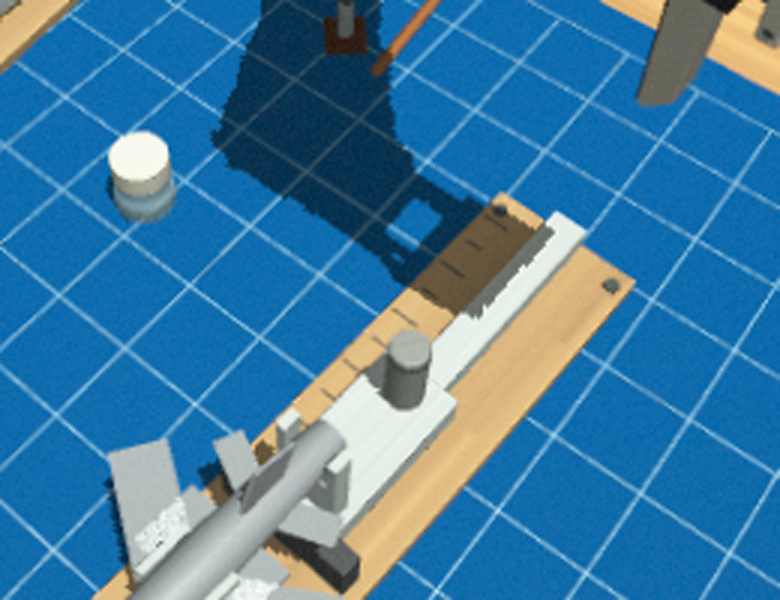

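The support stands clear of the gripper, with its post top at (410,350) and its fork under the tail at the stop bar. I'll do a quick numeric check and then hand in.

```bash
python3 - <<'E'
from h import *
import pickle
s=pickle.load(open("c0.pkl","rb"))["scene"]
a=atz(s,(338.2,253.5),.085);b=atz(s,(160+410/3,180+350*.34),.085);d=np.linalg.norm(b-a);print("travel",d)
if d>.088: print(manip.hand_in())
E
```

```text
travel 0.09648255113266445
the job is handed in; nothing more can be done
None
```

I slid the jet jig's tail support about 96 mm along its rail until it hit the stop bar, then released it and backed the arm clear; I never went near the rocket jig, and the job is handed in at about 9 s (no verdict was returned).

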